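# Clamp down the lid of a casting pressure pot crosswise and close its vent

### The job

Tighten the lid of the pressure pot: turn its four T-handles clockwise in two passes, working crosswise each time (a handle, then the one opposite it, then the other two), first all four to about half way, then all four fully home against their stops (about an eighth of a turn each time). Then turn the vent lever in the middle of the lid clockwise a quarter turn to its stop, across the pipe, to close the vent; leave the vent open until then and leave the other things on the bench alone.

Things in the scene. Friction and masses are not known exactly. Their poses are not given: they have to be found in the camera images.
- press_pot: small cast pressure pot, heavy, fixed: a can 152 mm wide under two 214 mm flanges; lid flange top 116 mm up. Origin: centre of its underside, on the bench; z up; x runs along the lid's pipe from the gauge (-x, nearest the robot when not turned) to the vent. Four T-handles on the lid at radius 92 mm, 45 degrees to x and y. Gauge: upright dial 33 mm wide, 20 to 34 mm from the middle to -x, top 160 mm up
- handle_a (a joint): turning of T-handle a (far left when the pot is not turned; at +65, +65 mm in the pot's x, y), rad, grows as it is tightened (clockwise from above). 0 to 0.2 at the start (loose), 0.79 (an eighth of a turn) is half way, 1.57 (a quarter turn) its stop, fully tight. It resists with about 0.1 to 0.2 N m, stays where it is left and sinks 1.9 mm a rad. Opposite it, across the lid: handle c
- bar_a (a point): centre of T-handle a's cross bar: a steel bar 64 mm long (along this point's x), 14 mm wide and 14 mm high, about 146 mm above the bench when loose, its underside 21 mm above the lid. A thin stud stands 6 mm above the bar at its middle (9 mm when tight). Orientation: turns with the handle
- handle_b (a joint): turning of T-handle b (far right when the pot is not turned; at +65, -65 mm in the pot's x, y), rad, grows as it is tightened (clockwise from above). 0 to 0.2 at the start (loose), 0.79 (an eighth of a turn) is half way, 1.57 (a quarter turn) its stop, fully tight. It resists with about 0.1 to 0.2 N m, stays where it is left and sinks 1.9 mm a rad. Opposite it, across the lid: handle d
- bar_b (a point): centre of T-handle b's cross bar: a steel bar 64 mm long (along this point's x), 14 mm wide and 14 mm high, about 146 mm above the bench when loose, its underside 21 mm above the lid. A thin stud stands 6 mm above the bar at its middle (9 mm when tight). Orientation: turns with the handle
- handle_c (a joint): turning of T-handle c (near right when the pot is not turned; at -65, -65 mm in the pot's x, y), rad, grows as it is tightened (clockwise from above). 0 to 0.2 at the start (loose), 0.79 (an eighth of a turn) is half way, 1.57 (a quarter turn) its stop, fully tight. It resists with about 0.1 to 0.2 N m, stays where it is left and sinks 1.9 mm a rad. Opposite it, across the lid: handle a
- bar_c (a point): centre of T-handle c's cross bar: a steel bar 64 mm long (along this point's x), 14 mm wide and 14 mm high, about 146 mm above the bench when loose, its underside 21 mm above the lid. A thin stud stands 6 mm above the bar at its middle (9 mm when tight). Orientation: turns with the handle
- handle_d (a joint): turning of T-handle d (near left when the pot is not turned; at -65, +65 mm in the pot's x, y), rad, grows as it is tightened (clockwise from above). 0 to 0.2 at the start (loose), 0.79 (an eighth of a turn) is half way, 1.57 (a quarter turn) its stop, fully tight. It resists with about 0.1 to 0.2 N m, stays where it is left and sinks 1.9 mm a rad. Opposite it, across the lid: handle b
- bar_d (a point): centre of T-handle d's cross bar: a steel bar 64 mm long (along this point's x), 14 mm wide and 14 mm high, about 146 mm above the bench when loose, its underside 21 mm above the lid. A thin stud stands 6 mm above the bar at its middle (9 mm when tight). Orientation: turns with the handle
- vent_lever (a joint): turning of the vent valve's lever about the vertical stem in the middle of the lid, rad: 0 = open, lever along the pipe (it points to the pot's +x); 1.57 = closed at its stop, lever across the pipe (pointing to the pot's -y), i.e. it closes clockwise seen from above. 0 to 0.2 at the start. It resists with 0.06 N m (about 1.5 N at the sleeve) and stays where it is left
- vent_tip (a point): the place to push or pinch on the lever: middle of its rubber sleeve (36 mm long, 13 mm wide, 11 mm high), 42 mm out from the stem, about 169 mm above the bench when the lid is loose and 3 mm lower when it is down. The lever is the highest thing on the lid; the brass valve and pipe under it reach up to 157 mm above the bench. Its x points out along the lever
- lid_top (a point): centre of the lid's upper face, 122 mm above the bench when the lid is loose on its gasket, about 119 mm when pulled down. The lid is sprung on the gasket and tilts a little when pulled unevenly
- cup_1: white round sorting cup with beads, 62 mm wide, 23 mm high; loose, a bystander to be left alone. Origin: centre of its underside
- pot_3: grey screw pot, 41 mm wide, 34 mm high; loose, a bystander to be left alone. Origin: centre of its underside
- tray_beads: blue-grey tray of beads, 66 x 90 mm, 20 mm high; loose, a bystander to be left alone. Origin: centre of its underside
- pliers_red: chain-nose pliers lying flat, 46 x 148 mm, 12 mm high; loose, a bystander to be left alone. Origin: centre of its underside
- box_clasp: small lidded card box, 45 x 62 mm, 31 mm high; loose, a bystander to be left alone. Origin: centre of its underside

How it is judged:
By the outcome, as a careful person would: the job done as asked, in the order asked, and still so for the second after the job is handed in, with the robot touching nothing.
It also fails if it takes over 72 s, if anything falls off the work surface, if the arm or the gripper's body presses on something with over 40 N, if the wrist force passes 120 N, or if a joint passes its speed limit or range.

### The arm

A 6-joint arm with a two-finger parallel gripper is mounted at the origin on a cart in front of the work surface, level with it; the furniture and walls round the work are solid. World frame = base frame: x ahead of the robot, y to its left, z up, the work surface at z = 0. Lengths are in mm, angles in rad, forces in N, time in s.
With the tool pointing down it reaches from about 300 to 775 mm from the base axis. Payload 14.6 kg.
Tool frame: the origin (TCP) lies on the centre line of the jaws, within the pads' length; the fingertips stand 19 mm ahead of it and the grasp point (between the pads) is the TCP (bot.tip_reach is the distance from the TCP to the fingertips, in mm); z points along the fingers, y is the line along which they close (so a half turn about z gives the same grasp; the last joint's range is limited). The gripper opens to 85 mm and grips with 20 to 120 N. Pads are 22 mm wide; open, the fingers measure 114 mm over their backs; the gripper's body (76 mm by 85 mm) begins 54 mm behind the grasp point. The pads swing forward as they close: fully open they stand 13 mm farther back than shut.
Start: joints at [-1.283, 0.3, 1.521, -0, 1.321, -0.067], TCP at [191.064, -515.736, 250.281] pointing down, gripper open.
Joint ranges: [-3.03, 3.03], [-0.79, 2.21], [0.23, 2.52], [-1.04, 4.18], [0, 3.07], [-2.55, 2.55]. Speed limits (rad/s): [2.22, 2.22, 2.57, 3.14, 3.14, 3.14].

### API

Orientations are given as a unit quaternion [w, x, y, z].
In Python, from rig import bot gives the robot as it stands. Calls block until the motion is done:
- bot.move_to(position, orientation): joint-space move of the TCP to a pose.
- bot.servo_line(position, attitude=None, speed=150, until_force=None): straight line of the TCP; attitude=None keeps the orientation; speed is the mean speed in mm/s. With until_force (N) it stops when the force on the tool has changed by that much, and returns True; else False.
- bot.move_joints(angles): joint-space move.
- bot.move_gripper(opening, grip_force=None): finger opening in mm; grip_force is the grip in N (None keeps the last); returns when the fingers have stopped.
- bot.dwell(seconds).
- bot.ik(position, orientation): joint angles nearest the present ones, or None.
- bot.read_state(): the state.
- bot.read_camera(name): name is "scene" or "side" or "wrist"; returns a dict with "image" (480x640x3 uint8, blue, green, red), "depth" (480x640 float32, mm along the optical axis (not along the pixel's ray), 0 where there is no reading), "fovy" (degrees; the focal length in pixels is half the picture's height over the tangent of half this angle, whatever the lens; pixels are square), "cx", "cy" (the principal point, pixels), "k1" (the pictures are not rectified: a ray, as slopes to the right and down, at radius r is drawn at 1 + k1 r^2 times it, then the intrinsics apply), "eye" and "attitude" of the camera in the world; the wrist camera has in their place "mount" (4x4, takes a point from camera to tool coordinates, whose origin is the TCP and whose axes are the flange's). Camera axes: x right, y down, z forward; pixel columns grow to the right and rows downward; lengths in mm; the calibration is good to about 2 mm. A picture is of the moment at which its call begins: read the wrist's pose just before it.
A pose or a line that the arm cannot do raises bot.MotionError and nothing moves.
- bot.finish_job(): hands the job in; it is judged then, once.
The state is a dict: "clock": time; "joint_positions": joint angles; "qvel": joint speeds; "effort": joint torques, N m; "ee_pos": TCP position; "tool_rot": TCP orientation; "ft_force": force on the tool from outside, world axes, zero at the start; "moment": the same for the moment, N m; "grip_width": finger opening in mm; "grip_force": force on a finger pad.
Only numpy, scipy, OpenCV 4.12 (cv2) and the standard library are available. Lean on these libraries where they do the work, as an engineer would, in place of code of your own. Each camera call takes 0.05 s, during which the arm holds its last target. There are 200 camera calls.

## Working session

There is one attempt and no reset: what is moved stays moved. The work goes in short steps, each a Python script; the robot and the scene stay as the last script left them, time stands still between calls to the robot, and variables do not carry over. Pictures are saved under pics/ and viewed, at most 10 in all, crops included, and the job is handed in when it is done.

```bash
ls; mkdir -p pics
cat > h.py <<'E'
import numpy as np, cv2
from rig import bot
from scipy.spatial.transform import Rotation as R
def rot(q): return R.from_quat([q[1],q[2],q[3],q[0]])
def cam(name):
    s=bot.read_state(); c=bot.read_camera(name)
    if name=="wrist":
        M=np.array(c["mount"]); T=np.eye(4); T[:3,:3]=rot(s["tool_rot"]).as_matrix(); T[:3,3]=s["ee_pos"]
        W=T@M; c["Rm"]=W[:3,:3]; c["o"]=W[:3,3]
    else:
        c["Rm"]=rot(c["attitude"]).as_matrix(); c["o"]=np.array(c["eye"])
    f=240/np.tan(np.radians(c["fovy"])/2)
    c["K"]=np.array([[f,0,c["cx"]],[0,f,c["cy"]],[0,0,1]]); c["D"]=np.array([c["k1"],0,0,0.])
    return c
def rays(c,uv):
    p=cv2.undistortPoints(np.array(uv,float).reshape(-1,1,2),c["K"],c["D"]).reshape(-1,2)
    return np.c_[p,np.ones(len(p))]@c["Rm"].T
def onplane(c,uv,z):
    d=rays(c,uv); return c["o"]+d*((z-c["o"][2])/d[:,2])[:,None]
def cloud(c):
    v,u=np.mgrid[:480,:640]; d=rays(c,np.c_[u.ravel(),v.ravel()])
    return (c["o"]+d*c["depth"].reshape(-1,1)).reshape(480,640,3)
def proj(c,P):
    q=(np.array(P,float).reshape(-1,3)-c["o"])@c["Rm"]
    return cv2.projectPoints(q,np.zeros(3),np.zeros(3),c["K"],c["D"])[0].reshape(-1,2)
E
python3 - <<'E'
from h import *
for n in("scene","side"):
    c=cam(n); cv2.imwrite(f"pics/{n}0.png",c["image"]); print(n,c["o"],c["Rm"].round(2).tolist(),c["fovy"],c["k1"])
    P=cloud(c); z=P[...,2]; m=(c["depth"]>0)&(z>105)&(z<130)&(abs(P[...,1])<400)&(P[...,0]>250)&(P[...,0]<800)
    print(m.sum(),P[m].min(0),P[m].max(0),np.median(P[m],0))
E
```

```text
pics
scene [-205.13808826 -659.55699698 1261.66021936] [[0.64, -0.57, 0.51], [-0.76, -0.48, 0.43], [0.0, -0.66, -0.75]] 42.58305071395636 -0.18729277960333893
3886 [ 450.76524323 -191.30250804  105.1602654 ] [729.57793523 329.8911302  129.79999431] [546.41792844 -95.93350082 116.77241948]
side [311.74510804 993.33545464 640.06870373] [[-0.97, -0.1, 0.23], [-0.25, 0.42, -0.87], [-0.01, -0.9, -0.43]] 49.908686949412576 -0.020900546666447885
2557 [ 442.21577239 -189.46638522  105.02465615] [732.90887118 333.81393507 129.95668109] [549.96449553 -33.67232704 116.63964349]
```

View pics/scene0.png

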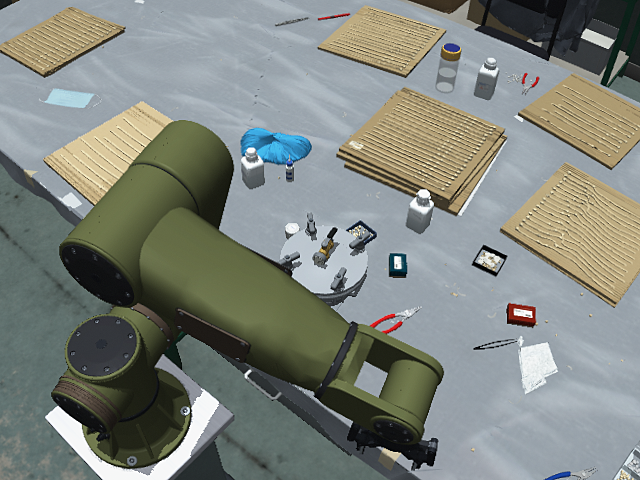

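View pics/side0.png

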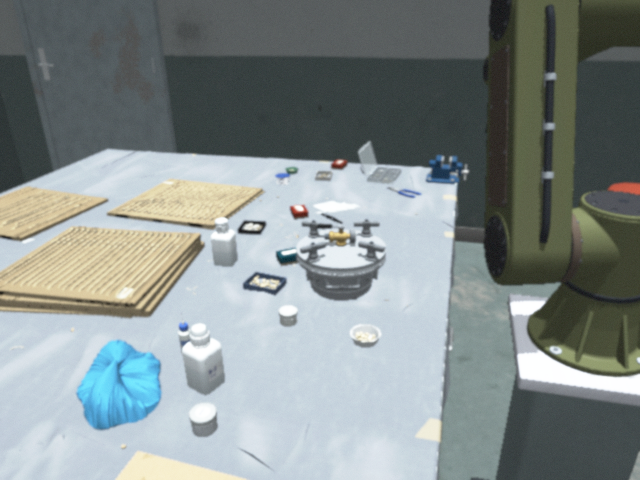

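The scene view shows the pot lid centred near pixel (323,262), with four grey T-handles and a brass valve with a black lever. The side view shows it near (341,245). Next I'll move the wrist camera over it.

```bash
cat >> h.py <<'E'
def down(psi):  # tool closing axis y at psi+90deg... tool x at angle psi
    q=(R.from_euler('z',psi)*R.from_euler('x',np.pi)).as_quat(); return [q[3],q[0],q[1],q[2]]
E
python3 - <<'E'
from h import *
s=bot.read_state(); print(s["clock"],rot(s["tool_rot"]).as_matrix().round(2).tolist(),s["grip_width"])
c=cam("wrist"); print(np.array(c["mount"]).round(3).tolist(),c["fovy"],c["k1"])
sc=cam("scene"); print("lid", onplane(sc,[[323,262]],122), "side",onplane(cam("side"),[[341,245]],122))
for p in (0,np.pi/2,-np.pi/2,np.pi):
    print(p,bot.ik([520,-90,400],down(p)))
E
```

```text
0.1 [[0.94, 0.35, -0.0], [0.35, -0.94, 0.0], [0.0, -0.0, -1.0]] 85.31241284984571
[[-0.0, -0.958, -0.288, 74.028], [1.0, -0.0, 0.0, 0.015], [-0.0, -0.288, 0.958, -123.577], [0.0, 0.0, 0.0, 1.0]] 58.77269323438662 0.010394973487697065
lid [[532.04665    -95.21721645 122.        ]] side [[547.94019174 -82.28218162 122.        ]]
0 [-2.40788361e-01  1.83175153e-01  1.32430560e+00 -4.44089210e-16
  1.63411190e+00  1.33000797e+00]
1.5707963267948966 [-0.24078836  0.18317515  1.3243056   0.          1.6341119  -0.24078836]
-1.5707963267948966 None
3.141592653589793 [-0.24078836  0.18317515  1.3243056   0.          1.6341119  -1.81158469]
```

Run:
```python
from h import *
import pickle
for i,(p,psi) in enumerate([([540,-45,380],np.pi/2),([490,-88,380],np.pi)]):
    bot.move_to(p,down(psi)); c=cam("wrist"); pickle.dump(c,open(f"w{i}.pkl","wb")); cv2.imwrite(f"pics/w{i}.png",c["image"])
    P=cloud(c); z=P[...,2]
    d=c["depth"]>0
    m=d&(z>115)&(z<127); print("lid",m.sum(),np.median(P[m],0)); 
    ctr=cv2.minEnclosingCircle(P[m][:,:2].astype(np.float32)); print(ctr)
    m=d&(z>138)&(z<175)
    n,l,st,_=cv2.connectedComponentsWithStats(m.astype(np.uint8))
    for k in range(1,n):
        if st[k,4]>150:
            q=P[l==k]; r=cv2.minAreaRect(q[:,:2].astype(np.float32)); print(st[k].tolist(),np.median(q,0).round(1),q[:,2].max().round(1),r)
print(bot.read_state()["clock"])
```

```text
lid 27972 [549.15676252 -71.73039535 116.53338316]
((550.316650390625, -85.24857330322266), 106.48665618896484)
[364, 125, 65, 65, 1496] [596.3  -4.8 152.5] 160.5 ((596.791259765625, -6.238330841064453), (63.6058235168457, 18.43182373046875), 40.97528076171875)
[207, 180, 76, 36, 1419] [472.9 -38.1 152.4] 160.5 ((471.2763671875, -39.255653381347656), (18.21955108642578, 64.23155975341797), 77.69537353515625)
[297, 227, 110, 48, 2797] [558.1 -80.3 157.2] 175.0 ((560.756591796875, -82.25752258300781), (90.12551879882812, 32.809959411621094), 16.20323944091797)
[390, 285, 72, 26, 1255] [ 628.2 -129.   152.3] 160.3 ((629.8588256835938, -131.4337158203125), (18.478300094604492, 63.734893798828125), 87.9950942993164)
[254, 316, 69, 30, 1231] [ 505.2 -162.   152.1] 160.5 ((504.2708740234375, -164.77685546875), (64.1798324584961, 18.93910789489746), 14.397185325622559)
lid 27399 [542.09810445 -88.48660023 116.57820158]
((550.3827514648438, -86.38452911376953), 106.21974182128906)
[366, 143, 38, 76, 1416] [469.1 -40.7 152.6] 160.3 ((470.9178771972656, -40.39319610595703), (18.277902603149414, 63.71600341796875), 77.09761810302734)
[218, 183, 37, 73, 1375] [ 501.6 -164.5  152.4] 159.9 ((503.8708190917969, -165.3000030517578), (63.43699264526367, 18.39069938659668), 11.894795417785645)
[302, 229, 48, 111, 2530] [549.3 -84.4 157.3] 175.0 ((560.0343627929688, -83.83304595947266), (90.00347900390625, 32.18868637084961), 14.911429405212402)
[387, 291, 56, 53, 1123] [592.9  -9.1 152.5] 160.2 ((596.20947265625, -7.2671661376953125), (63.53899002075195, 18.35962677001953), 41.10594177246094)
[269, 317, 22, 65, 1026] [ 625.8 -131.9  152.6] 160.7 ((629.7500610351562, -132.6207733154297), (18.647369384765625, 64.47737884521484), 77.74063110351562)
3.9833
```

View pics/w0.png

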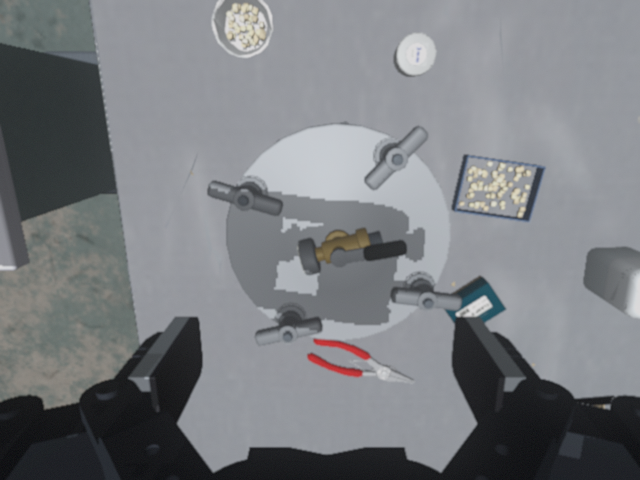

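View pics/w1.png

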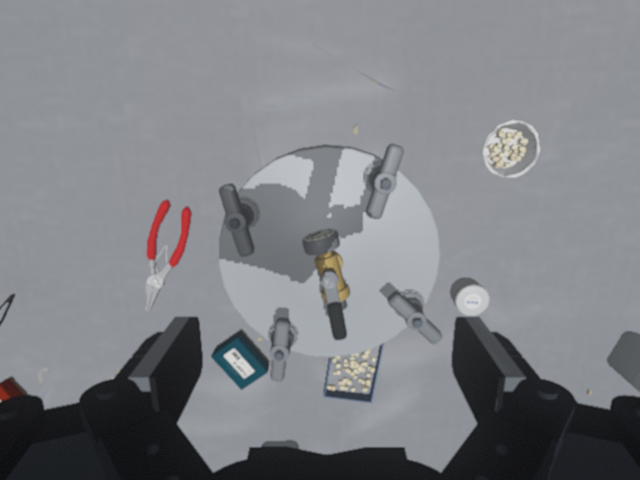

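Four bars, the lid circle and the lever agree across the two views. The centre is about (550.4, -85.9) and the pot's yaw is about 15°. Next I'll get the bar angles from the bar tops only, then do handle a's first pass.

```bash
cat >> h.py <<'E'
C=np.array([550.4,-85.9]); YAW=np.radians(14.9)
NOM={k:C+92*np.array([np.cos(YAW+t),np.sin(YAW+t)]) for k,t in zip("abcd",np.radians([45,-45,-135,135]))}
def bars(c,lo=148.5,hi=154.5):
    P=cloud(c); P=P[(c["depth"]>0)&(P[...,2]>lo)&(P[...,2]<hi)]; out={}
    for k,n in NOM.items():
        q=P[np.hypot(*(P[:,:2]-n).T)<37][:,:2]
        r=cv2.minAreaRect(q.astype(np.float32)); ctr,(w,h),a=r
        if h>w:a-=90
        e=np.linalg.eigh(np.cov(q.T))[1][:,1]
        out[k]=(np.round(ctr,1),round(a,1),round(np.degrees(np.arctan(e[1]/e[0])),1),round(max(w,h)),round(min(w,h)))
    return out
def goto(p,psi,z):
    q=bot.ik([*p,z],down(psi)); bot.move_joints(q); return np.array(q)
def pick_psi(p,ang,extra=0.8):
    q1=np.arctan2(p[1],p[0]); best=None
    for n in (-1,0,1):
        psi=ang+n*np.pi; q6=q1-psi+np.pi/2
        if best is None or abs(q6+extra/2)<abs(best[1]+extra/2): best=(psi,q6)
    return best[0]
def turn(p,ang,dth,home=False,z=149,zs=208):
    psi=pick_psi(p,ang); goto(p,psi,zs); bot.move_gripper(38)
    bot.servo_line([*p,z],speed=110); bot.move_gripper(0,60)
    s=bot.read_state(); w=s["grip_width"]; m0=np.array(s["moment"]); f0=np.array(s["ft_force"])
    q=np.array(s["joint_positions"]); q0=q[5]
    def stat(): 
        s=bot.read_state(); return (np.array(s["moment"])-m0).round(2),(np.array(s["ft_force"])-f0).round(1)
    if not home: q[5]+=dth; bot.move_joints(q)
    else:
        q[5]+=dth-0.2; bot.move_joints(q); base=stat()[0][2]
        for i in range(14):
            q[5]+=0.04; bot.move_joints(q)
            if abs(stat()[0][2]-base)>0.7: break
    st=stat(); bot.move_gripper(38); bot.servo_line([*p,zs],speed=140)
    print("w",w,"turned",round(q[5]-q0,3),"M,F",st[0],st[1],"t",round(bot.read_state()["clock"],1)); return ang-(q[5]-q0)
E
python3 - <<'E'
from h import *
import pickle
B=[]
for i in (0,1):
    c=pickle.load(open(f"w{i}.pkl","rb")); b=bars(c); B.append(b); [print(k,*v) for k,v in b.items()]
    P=cloud(c); q=P[(c["depth"]>0)&(P[...,2]>164)&(P[...,2]<180)&(np.hypot(P[...,0]-C[0],P[...,1]-C[1])<75)]
    print("lever",cv2.minAreaRect(q[:,:2].astype(np.float32)),np.percentile(q[:,2],[5,50,95]))
print(NOM)
k="a"; p=(B[0][k][0]+B[1][k][0])/2; a=np.radians((B[0][k][2]+B[1][k][2])/2)
assert np.hypot(*(p-NOM[k]))<5
print(p,a,turn(p,a,0.69))
E
```

```text
a [596.8  -6.3] 51.1 45.9 63 18
b [ 630.  -131.5] -1.7 -7.1 63 18
c [ 504.3 -164.9] 8.6 13.5 63 19
d [471.4 -39.3] -12.3 -16.9 64 18
lever ((574.2978515625, -80.77381896972656), (63.49769592285156, 15.391389846801758), 11.696452140808105) [167.62652961 170.72941668 174.43076361]
a [596.3  -7.2] 41.1 46.2 63 18
b [ 629.7 -132.7] -12.1 -7.0 64 19
c [ 503.9 -165.3] 11.9 13.7 63 18
d [470.9 -40.4] -12.1 -16.9 64 18
lever ((573.4502563476562, -82.69730377197266), (62.859703063964844, 14.943663597106934), 9.155953407287598) [167.75231384 170.78434245 174.35112036]
{'a': array([596.53898782,  -6.30606931]), 'b': array([ 629.99393069, -132.03898782]), 'c': array([ 504.26101218, -165.49393069]), 'd': array([470.80606931, -39.76101218])}
w 17.328223085480662 turned 0.69 M,F [-0.65 -1.26 -0.04] [  5.5  -3.6 -17. ] t 9.2
[596.55  -6.75] 0.8037241205433887 0.11372412054338876
```

Run:
```python
from h import *
import pickle
bot.move_to([540,-45,300],down(np.pi/2)); c=cam("wrist"); pickle.dump(c,open("w2.pkl","wb"))
print({k:v for k,v in bars(c).items()})
cv2.imwrite("pics/w2.png",cv2.resize(c["image"][40:360,140:540],None,fx=1.8,fy=1.8))
P=cloud(c); q=P[(c["depth"]>0)&(np.hypot(P[...,0]-596.5,P[...,1]+6.5)<7)]
print(np.percentile(q[:,2],[5,50,95]))
```

```text
{'a': (array([596.6,  -6.5]), 0.5, np.float64(6.4), 63, 19), 'b': (array([ 637.6, -133. ]), -6.2, np.float64(-12.4), 48, 18), 'c': (array([ 515. , -163.4]), 9.2, np.float64(11.9), 42, 19), 'd': (array([471.7, -39.2]), -12.0, np.float64(-16.9), 63, 18)}
[151.91869014 153.88816256 159.60430306]
```

View pics/w2.png

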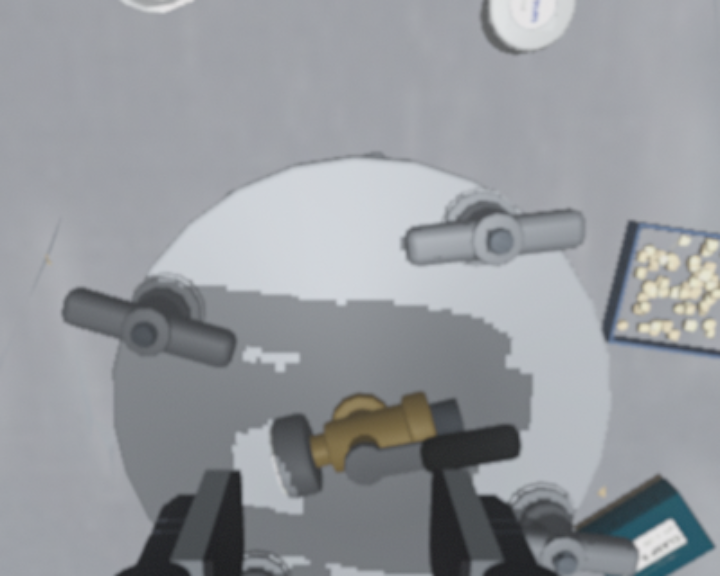

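The wrist view shows handle a at (497,238) turned from 46° to 6°, which is the commanded 0.69 rad. The hold on its 18 mm hub works, so I'll carry on with c, b and d.

Run:
```python
from h import *
import pickle
for k,a in (("c",13.6),("b",-7.05),("d",-16.9)): print(k,np.degrees(turn(NOM[k]-[0,0.3],np.radians(a),0.69)))
bot.move_to([490,-88,380],down(np.pi)); c=cam("wrist"); b=bars(c); [print(k,*v) for k,v in b.items()]
pickle.dump(b,open("b.pkl","wb")); print(bot.read_state()["clock"])
```

```text
w 16.728041225976817 turned 0.69 M,F [-1.23 -0.73 -0.06] [  3.9  -7.3 -16.7] t 14.5
c -25.934087864026793
w 16.76336519722536 turned 0.69 M,F [-0.51 -0.42 -0.07] [  2.6  -4.1 -12.7] t 20.1
b -46.5840878640268
w 17.12211218077031 turned 0.69 M,F [-0.76 -0.47 -0.03] [  2.5  -3.9 -19.8] t 23.7
d -56.4340878640268
a [582.4  -8.5] 11.9 16.5 34 14
b [ 623.  -126.1] -40.5 -40.6 45 17
c [ 504.  -165.5] -30.9 -25.7 62 18
d [471.1 -40. ] -62.2 -56.4 62 19
24.7667
```

```bash
sed -i 's/base)>0.7: break/base)>0.35: break/; s/base=stat()\[0\]\[2\]/base=stat()[0][2]; L=[]/; s/q\[5\]+=0.04; bot.move_joints(q)/q[5]+=0.04; bot.move_joints(q); L.append(float(stat()[0][2]))/; s/^    st=stat()/    if home: print(L)\n    st=stat()/' h.py
python3 - <<'E'
from h import *
c=cam("wrist"); b=bars(c,144); [print(k,*v) for k,v in b.items()]
for k,e in dict(a=6.4,b=-46.6,c=-25.8,d=-56.4).items(): assert abs(b[k][2]-e)<4,k
print(np.degrees(turn(NOM["a"]-[0,0.3],np.radians(6.4),0.8,True,z=147.5)))
E
```

```text
a [582.   -8.7] 10.4 15.0 35 15
b [ 623.2 -126. ] -41.4 -41.1 46 17
c [ 503.7 -165.6] -30.7 -25.8 63 19
d [470.9 -40.1] -52.0 -56.3 64 18Traceback (most recent call last):
  File "<stdin>", line 3, in <module>
AssertionError: a
```

The gripper is at 38 mm rather than 85, so the fingers likely hide a and b in this view. I'll open it and look again.

Run:
```python
from h import *
bot.move_gripper(85)
c=cam("wrist"); b=bars(c,144); [print(k,*v) for k,v in b.items()]
for k,e in dict(a=6.4,b=-46.6,c=-25.8,d=-56.4).items(): assert abs(b[k][2]-e)<4,k
print(np.degrees(turn(NOM["a"]-[0,0.3],np.radians(6.4),0.8,True,z=147.5)))
```

```text
a [595.9  -7.5] 11.3 6.1 63 18
b [ 629.6 -132.7] -41.8 -46.8 64 18
c [ 503.7 -165.3] -21.5 -25.8 63 18
d [471.  -40.2] -61.4 -56.4 64 19
[0.03, -0.04, -0.02, 0.07, 0.03, 0.08, 0.43]
w 17.13995215360845 turned 0.88 M,F [-0.63 -0.71  0.43] [  5.   -4.8 -16.8] t 31.1
-44.02028597151246
```

Run:
```python
from h import *
for k,e in (("c",-25.8),("b",-46.7),("d",-56.4)): print(k,np.degrees(turn(NOM[k]-[0,0.3],np.radians(e),0.8,True,z=147.5)))
bot.move_gripper(85); bot.move_to([490,-88,380],down(np.pi)); c=cam("wrist"); b=bars(c,144); [print(k,*v) for k,v in b.items()]
P=cloud(c); q=P[(c["depth"]>0)&(P[...,2]>162)&(P[...,2]<180)&(np.hypot(P[...,0]-C[0],P[...,1]-C[1])<75)]
e=np.linalg.eigh(np.cov(q[:,:2].T))[1][:,1]
print("lever",cv2.minAreaRect(q[:,:2].astype(np.float32)),np.degrees(np.arctan(e[1]/e[0])),np.percentile(q[:,2],[5,50,95]))
cv2.imwrite("pics/w3.png",c["image"]); print(bot.read_state()["clock"])
```

```text
[0.07, 0.05, 0.05, 0.05, 0.38]
w 17.235843114729974 turned 0.8 M,F [-0.87 -0.23  0.38] [  0.1  -4.9 -17. ] t 35.9
c -71.63662361046588
[0.09, 0.05, 0.24, 0.1, 0.24, 0.32]
w 16.96432586855008 turned 0.84 M,F [0.66 0.13 0.32] [ -0.8   4.  -21.1] t 40.7
b -94.82845479098917
[0.06, 0.08, 0.09, 0.26, 0.45]
w 17.142473298349 turned 0.8 M,F [-0.05 -0.3   0.45] [  2.2  -1.1 -27.1] t 45.5
d -102.23662361046587
a [596.5  -7. ] -35.5 -41.4 63 20
b [ 629.4 -132.5] 88.1 -87.0 63 19
c [ 504.  -165.5] -74.7 -69.6 63 19
d [470.9 -40.1] 85.9 81.8 64 18
lever ((573.4200439453125, -82.60478210449219), (62.91981506347656, 15.004341125488281), 9.042764663696289) 10.49846903771869 [165.13445088 168.14651547 171.85227642]
47.6833
```

View pics/w3.png

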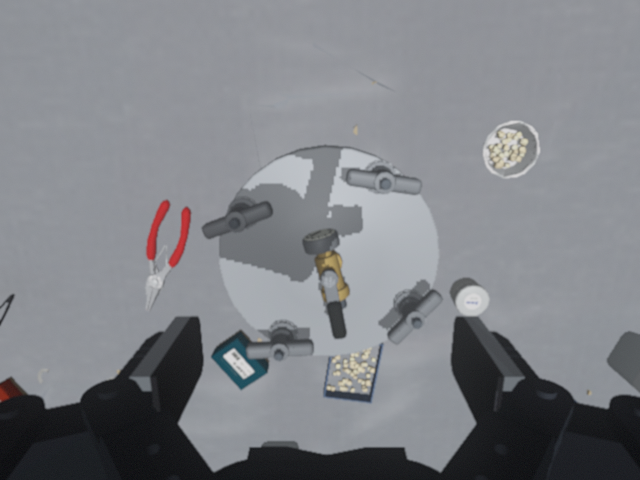

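All four bars turned by 80 to 87° in total and the clockwise stop was felt on each. Handle b at (285,345) showed stick-slip, so I'll recheck it with a firmer grip and then close the vent.

Run:
```python
from h import *
p=NOM["b"]-[0,0.3]; psi=pick_psi(p,np.radians(-87)); goto(p,psi,208); bot.move_gripper(38)
bot.servo_line([*p,146],speed=130); bot.move_gripper(0,110)
s=bot.read_state(); q=np.array(s["joint_positions"]); m0=s["moment"][2]
for i in range(4):
    q[5]+=0.04; bot.move_joints(q); m=bot.read_state()["moment"][2]-m0; print(round(m,2))
    if m>0.5: break
bot.move_gripper(38); bot.servo_line([*p,215],speed=160); print(bot.read_state()["clock"])
# vent
a0=np.radians(10.5); tip=lambda a:C+[0,-0.3]+42*np.array([np.cos(a),np.sin(a)])
psi=pick_psi(tip(a0),a0,1.6); goto(tip(a0),psi,215); bot.servo_line([*tip(a0),178],speed=120); bot.move_gripper(0,20)
s=bot.read_state(); f0=np.array(s["ft_force"]); print("w",s["grip_width"])
D=a0-(YAW-np.pi/2); ds=list(np.linspace(0,D-0.1,8)[1:])+[D-0.1+0.04*i for i in range(1,6)]
for d in ds:
    a=a0-d; bot.servo_line([*tip(a),178],down(psi-d),speed=45)
    f=np.array(bot.read_state()["ft_force"])-f0; ft=f[:2]@[np.sin(a),-np.cos(a)]; print(round(d,2),round(ft,1),f.round(1))
    if d>D-0.12 and ft<-8: break
bot.move_gripper(30); bot.servo_line([*tip(a),230],speed=150); print(bot.read_state()["clock"])
bot.move_gripper(85); bot.move_to([490,-88,380],down(np.pi)); c=cam("wrist"); b=bars(c,144); [print(k,*v) for k,v in b.items()]
P=cloud(c); q=P[(c["depth"]>0)&(P[...,2]>162)&(P[...,2]<180)&(np.hypot(P[...,0]-C[0],P[...,1]-C[1])<75)]
e=np.linalg.eigh(np.cov(q[:,:2].T))[1][:,1]
print("lever",np.degrees(np.arctan(e[1]/e[0])),bot.read_state()["clock"])
cv2.imwrite("pics/w4.png",c["image"])
```

```text
0.41
0.82
51.9417
w 12.363864813904328
0.2 -0.6 [0.9 0.6 1.1]
0.4 1.0 [-0.  -1.   1.8]
0.6 0.9 [-0.1 -1.   0.9]
0.8 1.5 [-0.  -1.8  1. ]
1.0 2.1 [-1.  -1.9  1.8]
1.19 3.3 [-1.5 -3.8  2.6]
1.39 3.3 [-2.1 -3.8  1.8]
1.43 2.1 [-0.8 -4.1  1.9]
1.47 5.0 [-4.  -4.3  2.9]
1.51 0.3 [ 0.9 -4.8  2.1]
1.55 -9.0 [ 9.7 -2.4 -1.4]
58.5167
a [596.4  -7.2] -42.0 -41.0 63 18
b [ 628.9 -132.8] -83.6 -86.8 64 19
c [ 504.  -165.5] -64.8 -69.6 63 19
d [471.  -40.2] 86.0 81.7 63 18
lever -76.65737377625803 60.3583
```

View pics/w4.png

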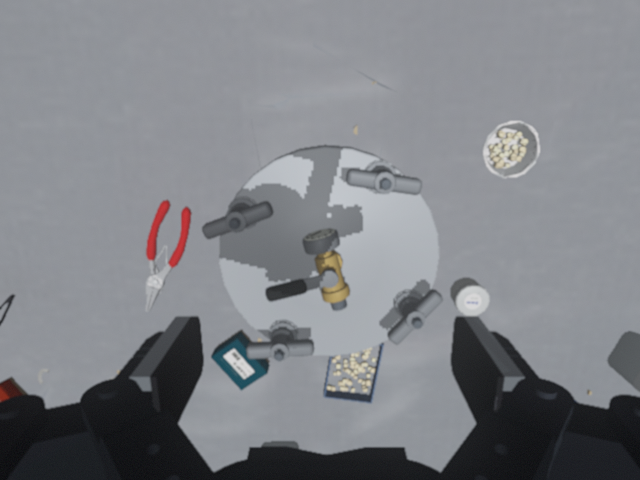

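The view shows the lever at (288,288), across the pipe, at its stop. Handle b did not move against 0.8 N m, so it is home, and the other things on the bench are where they were.

```bash
python3 -c "
from rig import bot; print(bot.finish_job())"
```

```text
the job is handed in; nothing more can be done
None
```

All four T-handles are turned crosswise in two passes to their stops, the vent lever was closed last against its stop, nothing else on the bench was touched, and the job was handed in at about 60 s of the 72 s limit.

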